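# Put the welded tee away in the drawer with the safety catch

### The arm

A 6-joint arm with a two-finger parallel gripper is mounted at the origin on the work surface. World frame = base frame: x ahead of the robot, y to its left, z up, the work surface at z = 0. Lengths are in m, angles in degrees, forces in N, time in s.
With the tool pointing down it reaches from about 0.4 to 0.825 m from the base axis. Payload 7 kg.
Tool frame: the origin (TCP) lies between the finger pads; the fingertips stand 14 mm ahead of it and the grasp point (between the pads) lies 5 mm behind it; z points along the fingers, y is the line along which they close (so a half turn about z gives the same grasp; the last joint's range is limited). The gripper opens to 88 mm and grips with 3 to 60 N. Pads are 19 mm wide; open, the fingers measure 130 mm over their backs; the gripper's body (78 mm by 193 mm) begins 47 mm behind the grasp point.
Start: joints at [-52.305, 20.546, 0.682, 0, -70.136, -16.507], TCP at [0.244, -0.629, 0.241] pointing down, gripper open.
Joint ranges: [-176.03, 176.03], [-82.01, 121.73], [-58.28, 71.71], [-173.87, 95.51], [-174.79, -0.11], [-173.66, 173.66]. Speed limits (degrees/s): [136.94, 136.94, 172.46, 180, 180, 180].

### API

Orientations are given as [roll, pitch, yaw] about the fixed x, y, z axes, in that order (R = Rz(yaw) Ry(pitch) Rx(roll)).
In Python, from plant import r, eyes, workorder gives the robot as it stands.
- The arm moves only by the tool step_arm, never from a script. Its argument "plan" is a list of rows, each a list of 5 numbers: the shift along the tool's x, y, z each as a share of 25 cm, from -1 to 1, then the turn about the tool's z as a share of 60 degrees, from -1 to 1, then the finger opening in mm, from 0 to 87.6. In form: [[x, y, z, turn, jaw], ...]. A call has 1 to 12 rows; each row is the pose to reach, as a shift and turn from the pose commanded when the call began, along the tool's axes at that moment; what a row does not reach only later rows make up. A row lasts 1/12 s, in which the tool goes at most 41.7 mm and 7.16 degrees, less where a joint would pass 70% of its speed; a pose out of reach is approached as far as the arm can. A call with a number of a shift or a turn outside -1 to 1 is refused whole. A call with a gripper value outside its range is refused whole. The fingers move at their own pace and stop on an object; "newtons" is the grip in N (left out, the last holds). Time passes only in rows, so rows that repeat a pose let the fingers close. It gives the time, the measured TCP pose, the force, the opening and the grip force at its end, in the units of the state.
- r.get_state(): the state, without advancing time (a new reading comes with each control period).
- eyes.capture(name): name is "scene" or "top"; returns the picture (400x640x3 uint8, red, green, blue); there is no depth.
- eyes.camera_model(name): a dict with "fov_y" (degrees; the focal length in pixels is half the picture's height over the tangent of half this angle, whatever the lens; pixels are square), "cx", "cy" (the principal point, pixels), "world_to_cam" (4x4, takes a point from world to camera coordinates). Camera axes: x right, y up, looking along -z (the intrinsics and any distortion apply to the point x, -y, -z); pixel columns grow to the right and rows downward; lengths in m; the calibration is good to about 2 mm. A picture is of the moment at which its call begins. camera_model takes no time and is no camera call.
- workorder.close_job(): hands the job in; it is judged then, once.
The state is a dict: "time_s": time; "joints": joint angles; "qd": joint speeds; "joint_torque": joint torques, N m; "tcp_pos": TCP position; "eef_rot": TCP orientation; "contact_force": force on the tool from outside, world axes, zero at the start; "moment": the same for the moment, N m; "gripper_width": finger opening in m; "gripper_force": force on a finger pad.
Only numpy, scipy, OpenCV 4.12 (cv2) and the standard library are available. Lean on these libraries where they do the work, as an engineer would, in place of code of your own. Each camera call takes 0.05 s, during which the arm holds its last target. There are 200 camera calls.

### The job

Put the finished green pipe tee away in the lower smoky drawer. That drawer is held ajar by a sprung safety catch: first reach into the gap behind its front, push the yellow catch pad down and pull the drawer well open with the pad held down; then lift the jig's black-knobbed clamp arm until it stays up by itself, take the tee out and lay it flat on the drawer floor without dropping it, let go, and push the drawer fully shut. Leave the clamp arm up, the upper drawer shut and everything else on the shelf where it stands.

Things in the scene. Friction and masses are not known exactly. Their poses are not given: they have to be found in the camera images.
- stack: Two stacked smoky see-through drawer units, 260 deep (x) x 290 wide (y) x 240 high, fixed. Origin: centre of underside; the front faces -x. Front plane at x = -130; shut drawer fronts stand out to -138. The upper front (heights 126 to 230, 16 deep pull lip at 142 to 150) overhangs the lower gap, so a tool pointing straight down has no room there: lean it back towards the robot.
- lower_drawer (a joint): Lower drawer: 0 shut, grows as it is pulled along the stack's -x, to 0.185 m. Starts 0.05 to 0.06 open; the catch stops it at 0.064 until pressed. Friction 1.5 N, stays where left. Floor top at height 12, inside 234 long and 262 wide; side walls reach height 75.
- drawer_front (a point): Middle of the top edge of the lower drawer's front plate, which is 8 thick (the point is mid-thickness), 288 wide, from height 6 to 110, with a pull lip 16 deep and 100 wide at heights 22 to 30. Moves with the drawer, axes as the stack's.
- drawer_floor (a point): On the inner floor of the lower drawer (height 12), mid-length and mid-width, 119 mm behind the inner face of the front plate. Moves with the drawer, axes as the stack's. Free of the catch from the right wall (y = -131) to y = 90.
- catch_pad (a point): Centre of the top of the yellow press pad at the catch's front end, 40 long (x) x 26 wide (y), at height 100 (10 mm below the front plate's top edge), 105 mm left (+y) of the drawer's middle. It begins 6 mm behind the inner face of the front plate; at the start it is reached through the gap of about 55 mm between that face and the unit.
- catch_hook (a point): Top of the catch's white hook, 80 mm behind the front plate's inner face: it holds behind a white strike under the unit's top. Pressing the pad tilts the sprung lever (hinge 195 mm behind that face). The hook clears once the pad is 14 mm down (about 4 N; it can go 28), and must stay so while the drawer goes from 0.05 to 0.10 m. It springs back; its ramp lets the drawer be pushed shut (about 8 N).
- upper_drawer (a joint): Upper drawer, 0 = shut; to be left shut.
- jig: Cooling jig fixed to the shelf: plywood base 270 (x -110 to 160) x 150 (y) x 12. Origin: on the shelf under the crossing of the clamped tee's axes; +x is the arm's pivot side. Cradles: V blocks at y = +-52 (16 wide, 52 long, top at height 48) and a rest at x = -73 (14 long, 30 wide, top at 36) under the branch. Two cheeks at the pivot, 34 wide over all, to height 104.
- clamp_arm (a joint): Sprung hold-down arm of the jig: 0 = down, foot on the tee (about 9 N); grows as the knob end is lifted, to 1.75 rad (upright, leaning back). Its spring closes it below 0.95 rad and opens it above: let go beyond about 1.1 it swings up and stays. The knob needs about 5 N at first, less higher up.
- clamp_hinge (a point): Pivot of the arm, at jig x = 85, y = 0, height 95; the arm turns about the jig's y axis. Axes as the jig's.
- clamp_knob (a point): Centre of the black ball knob, diameter 32, at the free end of the arm: with the arm down at jig x = -65, y = 0, height 115 (150 mm before and 20 mm above the pivot). The arm behind it is 14 wide (12 mm rod next to the knob).
- tee: Green plastic pipe tee with pipe stubs, about 0.18 kg. Origin where the axes cross. Run along y, 130 long; branch along -x, to 85 from the origin. Thick collars of diameter 42 (run to +-38, branch to 58), the stubs beyond of diameter 32. Clamped in the jig at height 52 with axes as the jig's, branch towards the robot; flat on the drawer floor its origin lies 21 mm above the floor.
- tray: Grey open parts tray, 240 x 150 x 45, fixed; on the other side of the drawers from the jig. Origin: centre of the underside.
- valve_handle: Red five-lobed valve handle, diameter 74, 24 high, in the tray. Origin: centre of the underside.
- elbow: Green pipe elbow, 71 x 71 x 38, in the tray. Origin: below its bend.
- jar: Small glass jar, diameter 64, 85 high, beside the drawers. Origin: centre of the underside.
- tub: Blue tub of jointing paste, diameter 74, 95 high, beside the drawers. Origin: centre of the underside.
- hex_key: Steel hex key, 130 x 42 x 10, lying in front of the drawers. Origin: middle of the long arm, underside.
- diverter: Chrome diverter knob, diameter 60, 45 high, with a short lever, on top of the stack. Origin: centre of the underside.
Not all that is in view belongs to the job. Leave any brown or purple look-alike of the tee alone.

How it is judged:
By the outcome, as a careful person would: the job done as asked, in the order asked, and still so for the second after the job is handed in, with the robot touching nothing.
It also fails if it takes over 69 s, if anything falls off the work surface, if the arm or the gripper's body presses on something with over 40 N, if the wrist force passes 120 N, or if a joint passes its speed limit or range.

## Working session

There is one attempt and no reset: what is moved stays moved. The work goes in short steps, Python scripts to look and compute and a tool call to move; the robot and the scene stay as the last step left them, time stands still between calls to the robot, and variables do not carry over. Pictures are saved under pics/ and viewed, at most 10 in all, crops included, and the job is handed in when it is done.

Besides the shell and the picture viewer there is one more tool, called after "Call:" in YAML: its name, and indented under it one key for each argument. step_arm: Moves the arm, as the interface text tells. Its arguments: {"type":"object","properties":{"plan":{"type":"array"},"newtons":{"type":"number"}},"required":["plan"]}

```bash
mkdir -p pics; ls; python3 - <<'E'
from plant import r, eyes, workorder
import cv2,json
for n in("scene","top"):
    im=eyes.capture(n); cv2.imwrite(f"pics/{n}0.png",im[:,:,::-1]); 
    m=eyes.camera_model(n); print(m)
print(r.get_state())
E
```

```text
pics
{'fov_y': 44.59008704440379, 'cx': 319.9909613878847, 'cy': 194.78912945455374, 'world_to_cam': array([[ 0.88196415,  0.47125531, -0.0075934 , -0.47316462],
       [-0.44344065,  0.83515157,  0.32539552,  0.09843766],
       [ 0.15968601, -0.28361996,  0.94554751, -1.62364893],
       [ 0.        ,  0.        ,  0.        ,  1.        ]])}
{'fov_y': 44.17263366156581, 'cx': 327.87503421386003, 'cy': 190.70732815955796, 'world_to_cam': array([[-1.58306168e-02, -9.99869160e-01, -3.32485153e-03,
         7.53607267e-02],
       [ 9.89187341e-01, -1.61462083e-02,  1.45765922e-01,
        -5.17708910e-01],
       [-1.45800534e-01, -9.81336589e-04,  9.89313520e-01,
        -1.48619272e+00],
       [ 0.00000000e+00,  0.00000000e+00,  0.00000000e+00,
         1.00000000e+00]])}
{'time_s': 0.1, 'joints': array([-5.23054473e+01,  2.05890973e+01,  6.40134624e-01, -1.80827130e-02,
       -7.01358971e+01, -1.65077474e+01]), 'qd': array([-0.04137938, -0.03762415,  0.15618548,  0.10469844, -0.0550702 ,
        0.07095664]), 'joint_torque': array([-1.15058112e-03, -5.84164917e+01,  2.93750507e+01,  7.01559484e+00,
        1.00993115e-02, -6.34136882e-05]), 'tcp_pos': array([ 0.24379464, -0.62899832,  0.23970378]), 'eef_rot': array([ 1.79913807e+02, -7.81567606e-03, -1.58819346e+02]), 'contact_force': array([-0.3271988 ,  0.7348472 , -0.15085427]), 'moment': array([ 0.00108991, -0.02820367,  0.00846231]), 'gripper_force': 0.0, 'gripper_width': 0.08743389945278592}
```

View pics/scene0.png

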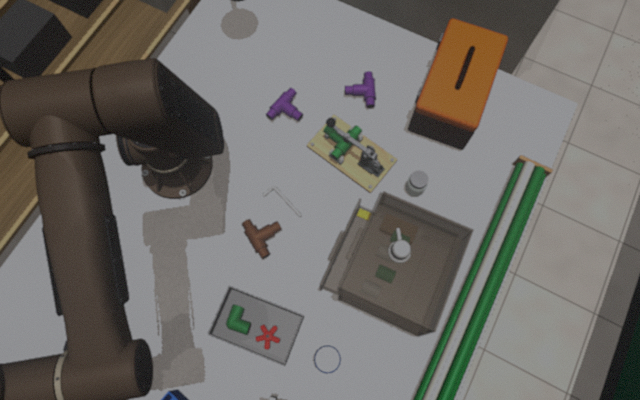

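View pics/top0.png

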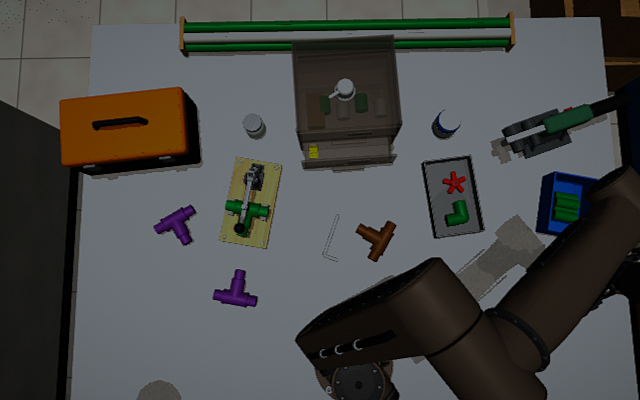

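Top view: drawers at (345,105), yellow pad (313,152), jig (250,200) with green tee (247,210) and knob (240,230); brown tee (376,240) and purple tees (178,225), (236,290) are look-alikes. The green one clamped in the jig fits. I'll confirm it in an enlarged crop.

```bash
cat > h.py <<'E'
from plant import r, eyes, workorder
import numpy as np, cv2
from scipy.spatial.transform import Rotation as R
def ray(n,uv):
    m=eyes.camera_model(n); f=200/np.tan(np.radians(m['fov_y']/2)); T=m['world_to_cam']
    d=np.array([(uv[0]-m['cx'])/f,-(uv[1]-m['cy'])/f,-1]); A=T[:3,:3]
    return -A.T@T[:3,3], A.T@d
def plane(n,uv,z):
    o,d=ray(n,uv); return o+d*(z-o[2])/d[2]
def tri(a,b):
    (o1,d1),(o2,d2)=ray('scene',a),ray('top',b)
    s=np.linalg.lstsq(np.c_[d1,-d2],o2-o1,rcond=None)[0]
    p,q=o1+d1*s[0],o2+d2*s[1]; return (p+q)/2,np.linalg.norm(p-q)
def proj(n,p):
    m=eyes.camera_model(n); f=200/np.tan(np.radians(m['fov_y']/2)); c=m['world_to_cam']@np.r_[p,1]
    return m['cx']+f*c[0]/-c[2], m['cy']-f*c[1]/-c[2]
def blob(n,im,lo,hi,box=None):
    k=cv2.inRange(cv2.cvtColor(im,cv2.COLOR_RGB2HSV),lo,hi)
    if box:
        z=np.zeros_like(k);x0,y0,x1,y1=box;z[y0:y1,x0:x1]=k[y0:y1,x0:x1];k=z
    c=max(cv2.findContours(k,0,2)[0],key=cv2.contourArea); M=cv2.moments(c)
    return (M['m10']/M['m00'],M['m01']/M['m00']),cv2.minAreaRect(c),k
E
python3 - <<'E'
from h import *
t=cv2.imread('pics/top0.png');s=cv2.imread('pics/scene0.png')
a=cv2.resize(t[130:260,210:410],None,fx=4,fy=4,interpolation=2)
cv2.imwrite('pics/c1.png',a)
b=cv2.resize(s[110:310,300:480],None,fx=3,fy=3,interpolation=2);cv2.imwrite('pics/c2.png',b)
t=t[:,:,::-1].copy();s=s[:,:,::-1].copy()
ps={}
for n,im,bx in(('scene',s,(340,190,390,240)),('top',t,(295,135,330,170))):
    c,rc,_=blob(n,im,(22,120,80),(35,255,255),bx);print(n,'pad',c,rc,plane(n,c,.1));ps[n]=c
print(tri(ps['scene'],ps['top']))
for n,im,bx in(('scene',s,(300,100,400,200)),('top',t,(210,145,290,255))):
    c,rc,_=blob(n,im,(15,40,90),(32,160,255),bx);print(n,'jig',c,rc)
    for p in cv2.boxPoints(rc): print(p,plane(n,p,.012))
E
```

```text
scene pad (363.46527777777777, 213.9375) ((363.52587890625, 213.9396514892578), (11.94888687133789, 7.353161334991455), 23.198591232299805) [0.62731665 0.10765333 0.1       ]
top pad (312.92322097378275, 151.26591760299624) ((313.0, 151.0), (12.0, 8.0), 90.0) [0.63009287 0.10994158 0.1       ]
(array([0.62855367, 0.10862475, 0.10128062]), np.float64(0.0035090555454841384))
scene jig (353.06134783922636, 159.93804774856451) ((351.411865234375, 152.30203247070312), (81.0168228149414, 42.79322814941406), 36.25383377075195)
[306.0925  145.60117] [0.34604605 0.25804269 0.012     ]
[331.39883 111.0925 ] [0.36057918 0.41237674 0.012     ]
[396.73123 159.0029 ] [0.63406226 0.35573177 0.012     ]
[371.4249  193.51157] [0.6134912  0.20813642 0.012     ]
top jig (250.14073204149537, 198.7635545116461) ((249.8708953857422, 202.0444793701172), (47.6336555480957, 86.08614349365234), 10.738897323608398)
[218.4508  239.89583] [0.37398989 0.4089637  0.012     ]
[234.49155 155.31737] [0.64134445 0.36233249 0.012     ]
[281.291   164.19313] [0.61011029 0.21346202 0.012     ]
[265.25024 248.77159] [0.34431039 0.26364226 0.012     ]
```

View pics/c1.png

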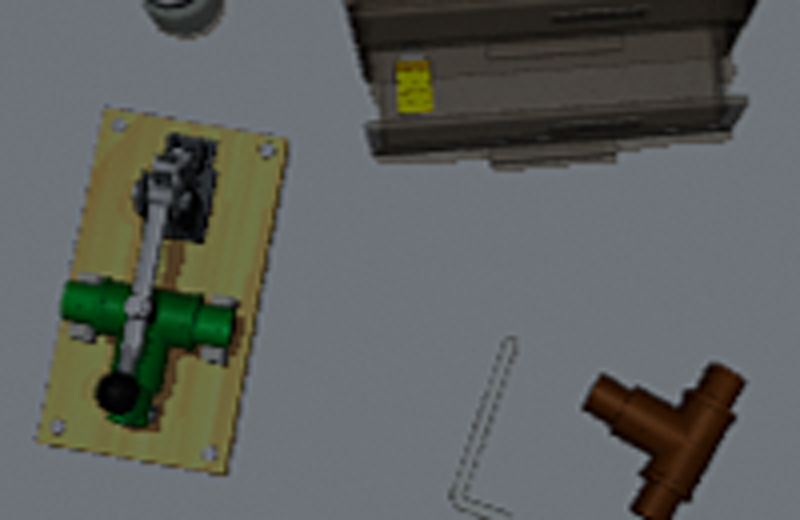

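View pics/c2.png

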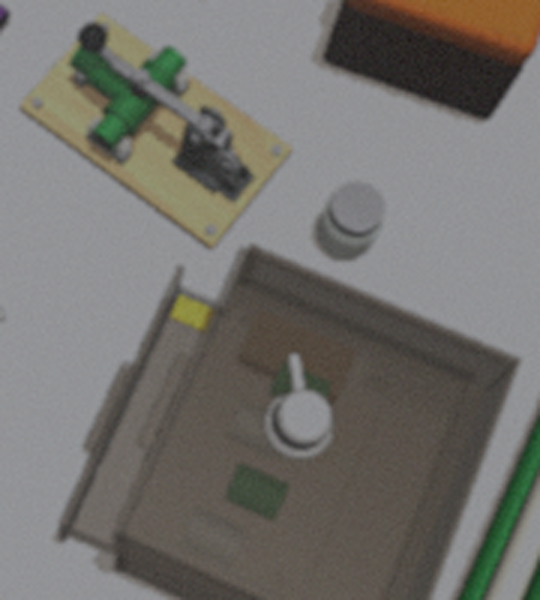

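Crops confirm: the green tee under the clamp arm (c1 ~(150,315)), knob at c1 (117,392) / c2 (92,38); lower front's top edge c1 (367,122)-(747,97), c2 (180,268)-(65,538).

```bash
python3 - <<'E'
from h import *
T=lambda x,y:(210+x/4-.4,130+y/4-.4); S=lambda x,y:(300+x/3-.3,110+y/3-.3)
c=[plane('top',T(*p),.012) for p in((107,107),(288,140),(227,472),(38,442))]
d=[plane('scene',S(*p),.012) for p in((104,12),(292,152),(212,247),(22,105))]
print('jig top',np.round(c,4));print('jig scene (TL,TR,BR,BL)',np.round(d,4))
print('knob',tri(S(92,38),T(117,392)))
print('frontL',tri(S(180,268),T(367,122)),'R',tri(S(65,538),T(747,97)))
for n,a,b in(('top',T(367,122),T(747,97)),('scene',S(180,268),S(65,538))): print(n,plane(n,a,.11),plane(n,b,.11))
# stack top corners scene
for p in((248,248),(518,360)): print('stacktop',plane('scene',S(*p),.24))
for p in((295,38),(394,37),(303,132),(402,127)): print('stacktop T',plane('top',p,.24))
E
```

```text
jig top [[0.6379 0.3564 0.012 ]
 [0.6088 0.2125 0.012 ]
 [0.3479 0.2602 0.012 ]
 [0.3733 0.4069 0.012 ]]
jig scene (TL,TR,BR,BL) [[0.3742 0.4082 0.012 ]
 [0.637  0.3518 0.012 ]
 [0.6082 0.2111 0.012 ]
 [0.3472 0.2624 0.012 ]]
knob (array([0.40229316, 0.32592523, 0.11516692]), np.float64(0.0033175511519385734))
frontL (array([0.59911715, 0.14229411, 0.11258256]), np.float64(0.005202109474998511)) R (array([ 0.62096167, -0.14428273,  0.08050538]), np.float64(0.004101360498523266))
top [0.60149728 0.14434435 0.11      ] [ 0.61579864 -0.13858233  0.11      ]
scene [0.59719835 0.14111172 0.11      ] [ 0.62168688 -0.14942895  0.11      ]
stacktop [0.6547816  0.14421897 0.24      ]
stacktop [0.91163197 0.16152289 0.24      ]
stacktop T [0.92385167 0.15224415 0.24      ]
stacktop T [ 0.92198248 -0.1256017   0.24      ]
stacktop T [0.65198667 0.13208626 0.24      ]
stacktop T [ 0.66150397 -0.13821508  0.24      ]
```

```bash
python3 - <<'E'
from h import *
for n,bx in(('top',(285,30,410,175)),('scene',(318,190,475,335))):
    g=cv2.cvtColor(cv2.imread(f'pics/{n}0.png'),cv2.COLOR_BGR2GRAY); x0,y0,x1,y1=bx
    g=cv2.resize(g[y0:y1,x0:x1],None,fx=3,fy=3,interpolation=2)
    for l in cv2.createLineSegmentDetector().detect(g)[0][:,0]:
        L=np.hypot(l[0]-l[2],l[1]-l[3])
        if L<110: continue
        a=(l[0]/3+x0-.33,l[1]/3+y0-.33);b=(l[2]/3+x0-.33,l[3]/3+y0-.33)
        o=[]
        for z in(.11,.24):
            p,q=plane(n,a,z),plane(n,b,z); o+=[(round(p[0],3),round(p[1],3)),(round(q[0],3),round(q[1],3))]
        d=plane(n,b,.24)-plane(n,a,.24); print(n,np.round(a),np.round(b),'yaw%.2f'%((np.degrees(np.arctan2(d[1],d[0]))+45)%90-45),*o)
for nm,p,z in(('jar',(253,120),.085),('keyA',(338,214),0),('keyB',(323,258),0),('keyC',(337,262),0),('trayTL',(423,162),.045),('trayBL',(433,237),.045),('brownL',(357,232),.03),('brownB',(372,258),.03),('brownT',(392,226),.03)): print(nm,np.round(plane('top',p,z),3))
E
```

```text
top [357.  30.] [285.  31.] yaw-0.76 (np.float64(1.008), np.float64(-0.032)) (np.float64(1.011), np.float64(0.192)) (np.float64(0.943), np.float64(-0.023)) (np.float64(0.946), np.float64(0.181))
top [392. 162.] [304. 169.] yaw3.17 (np.float64(0.59), np.float64(-0.123)) (np.float64(0.575), np.float64(0.138)) (np.float64(0.563), np.float64(-0.106)) (np.float64(0.55), np.float64(0.131))
top [395.  49.] [401. 121.] yaw3.19 (np.float64(0.944), np.float64(-0.145)) (np.float64(0.717), np.float64(-0.158)) (np.float64(0.885), np.float64(-0.126)) (np.float64(0.679), np.float64(-0.137))
top [314.  39.] [387.  35.] yaw2.77 (np.float64(0.982), np.float64(0.104)) (np.float64(0.993), np.float64(-0.123)) (np.float64(0.92), np.float64(0.1)) (np.float64(0.93), np.float64(-0.106))
top [296. 126.] [291.  54.] yaw3.21 (np.float64(0.706), np.float64(0.159)) (np.float64(0.933), np.float64(0.172)) (np.float64(0.669), np.float64(0.151)) (np.float64(0.876), np.float64(0.162))
top [371. 138.] [321. 142.] yaw3.26 (np.float64(0.666), np.float64(-0.064)) (np.float64(0.657), np.float64(0.086)) (np.float64(0.632), 
[... 969 characters left out ...]
885), np.float64(-0.157)) (np.float64(0.667), np.float64(-0.17))
scene [475. 280.] [451. 334.] yaw0.23 (np.float64(0.993), np.float64(0.078)) (np.float64(0.994), np.float64(-0.091)) (np.float64(0.967), np.float64(0.041)) (np.float64(0.968), np.float64(-0.112))
scene [355. 216.] [333. 265.] yaw3.05 (np.float64(0.61), np.float64(0.087)) (np.float64(0.618), np.float64(-0.074)) (np.float64(0.62), np.float64(0.049)) (np.float64(0.628), np.float64(-0.097))
jar [0.735 0.293 0.085]
keyA [0.45  0.036 0.   ]
keyB [0.313 0.086 0.   ]
keyC [0.3   0.042 0.   ]
trayTL [ 0.603 -0.23   0.045]
trayBL [ 0.371 -0.25   0.045]
brownL [ 0.39 -0.02  0.03]
brownB [ 0.311 -0.064  0.03 ]
brownT [ 0.407 -0.128  0.03 ]
```

Call:
step_arm:
  plan:
    - [0, 0, 0, 0.3, 20]
    - [0, 0, 0, 0.3, 0]
    - [0, 0, 0, 0.3, 0]
    - [0, 0, 0, 0.3, 0]
  newtons: 20

```text
time_s: 0.43
tcp_pos: [0.2438, -0.6291, 0.24]
eef_rot: [179.9, -0.0, -177.0]
contact_force: [-0.2, -0.1, -0.5]
gripper_width: 0.0666
gripper_force: 0.0
```

Call:
step_arm:
  plan:
    - [-0.8, 1, 0, 0, 0]
    - [-0.8, 1, 0, 0, 0]
    - [-0.8, 1, 0, 0, 0]
    - [-0.8, 1, 0, 0, 0]
    - [-0.8, 1, 0, 0, 0]
    - [-0.8, 1, 0, 0, 0]
    - [-0.8, 1, 0, 0, 0]
    - [-0.8, 1, 0, 0, 0]

```text
time_s: 1.1
tcp_pos: [0.4311, -0.3659, 0.2406]
eef_rot: [180.0, 0.0, -176.6]
contact_force: [0.1, 0.2, 0.9]
gripper_width: 0.0128
gripper_force: 0.0
```

Call:
step_arm:
  plan:
    - [-0.5, 1, 0.1, 0, 0]
    - [-0.5, 1, 0.1, 0, 0]
    - [-0.5, 1, 0.1, 0, 0]
    - [-0.5, 1, 0.1, 0, 0]
    - [-0.5, 1, 0.1, 0, 0]
    - [-0.5, 1, 0.1, 0, 0]
    - [-0.5, 1, 0.1, 0, 0]

```text
time_s: 1.68
tcp_pos: [0.5413, -0.1092, 0.2153]
eef_rot: [180.0, 0.0, -176.6]
contact_force: [1.2, -0.8, -0.0]
gripper_width: 0.0007
gripper_force: 0.0
```

Call:
step_arm:
  plan:
    - [-0.28, 0.43, 0.1, 0, 0]
    - [-0.28, 0.43, 0.15, 0, 0]
    - [-0.28, 0.43, 0.2, 0, 0]
    - [-0.28, 0.43, 0.3, 0, 0]
    - [-0.28, 0.43, 0.33, 0, 0]
    - [-0.28, 0.43, 0.33, 0, 0]

```text
time_s: 2.18
tcp_pos: [0.6027, -0.0004, 0.1297]
eef_rot: [-179.9, -0.4, -176.6]
contact_force: [-0.2, 0.2, -0.2]
gripper_width: 0.0004
gripper_force: 0.0
```

Call:
step_arm:
  plan:
    - [0, 0, 0.02, 0, 0]
    - [0, 0, 0.028, 0, 0]
    - [0, 0, 0.036, 0, 0]
    - [0, 0, 0.036, 0, 0]

```text
time_s: 2.52
tcp_pos: [0.6047, -0.0015, 0.125]
eef_rot: [180.0, 0.1, -176.8]
contact_force: [-0.6, -0.4, -0.0]
gripper_width: 0.0007
gripper_force: 0.0
```

Call:
step_arm:
  plan:
    - [0, 0, 0.008, 0, 0]
    - [0, 0, 0.012, 0, 0]
    - [0, 0, 0.012, 0, 0]

```text
time_s: 2.77
tcp_pos: [0.6067, -0.0013, 0.1242]
eef_rot: [-180.0, 0.3, -176.8]
contact_force: [0.6, -2.0, 11.1]
gripper_width: 0.0
gripper_force: 5.4
```

Call:
step_arm:
  plan:
    - [0, 0, 0.008, 0, 0]
    - [0, 0, 0.008, 0, 0]
    - [0, 0, 0.008, 0, 0]

```text
time_s: 3.02
tcp_pos: [0.6085, -0.0012, 0.124]
eef_rot: [-180.0, 0.6, -176.7]
contact_force: [0.3, -1.7, 19.3]
gripper_width: 0.0005
gripper_force: 9.4
```

Call:
step_arm:
  plan:
    - [0.02, 0, 0, 0, 0]
    - [0.03, 0, 0, 0, 0]
    - [0.04, 0, 0, 0, 0]
    - [0.05, 0, 0, 0, 0]
    - [0.06, 0, 0, 0, 0]
    - [0.07, 0, 0, 0, 0]
    - [0.07, 0, 0, 0, 0]

```text
time_s: 3.6
tcp_pos: [0.5928, -0.0015, 0.1241]
eef_rot: [180.0, 0.8, -176.7]
contact_force: [7.5, -1.2, 12.1]
gripper_width: 0.0006
gripper_force: 6.7
```

Call:
step_arm:
  plan:
    - [0, 0, -0.1, 0, 0]
    - [0, 0, -0.16, 0, 87]
    - [-0.05, 0.65, -0.16, 0, 87]
    - [-0.05, 0.65, -0.16, 0, 87]
    - [-0.05, 0.65, -0.16, 0, 87]
    - [-0.05, 0.65, -0.16, 0, 87]
    - [-0.05, 0.65, -0.16, 0, 87]
    - [-0.05, 0.65, -0.16, 0, 87]
    - [-0.05, 0.65, -0.16, 0, 87]

```text
time_s: 4.35
tcp_pos: [0.5904, 0.1611, 0.1593]
eef_rot: [180.0, 0.0, -176.8]
contact_force: [-0.2, -0.5, -0.8]
gripper_width: 0.0482
gripper_force: 0.0
```

```bash
python3 - <<'E'
from h import *
t=eyes.capture('top');s=eyes.capture('scene')
a=cv2.resize(s[170:300,300:430],None,fx=4,fy=4,interpolation=2)
b=cv2.resize(t[110:200,280:410],None,fx=4,fy=4,interpolation=2)
b=cv2.copyMakeBorder(b,0,520-360,0,0,0)
cv2.imwrite('pics/d1.png',np.hstack([a[:,:400],b])[:, :800,::-1] if 0 else cv2.resize(np.hstack([a,b]),None,fx=.76,fy=.76)[:,:,::-1])
st=r.get_state();print(st['tcp_pos'],st['eef_rot'],st['gripper_width'],st['contact_force'])
for n,im,bx in(('scene',s,(340,190,390,240)),('top',t,(295,135,330,170))):
    try:
        c,rc,_=blob(n,im,(22,120,80),(35,255,255),bx);print(n,'pad',c,rc,plane(n,c,.1))
    except Exception as e: print(n,e)
E
```

```text
[0.59047038 0.16003381 0.15931525] [ 1.79996633e+02  7.30013519e-03 -1.76873230e+02] 0.056255286137735845 [ 0.27939341 -0.19493418  0.06704225]
scene pad (361.177536231884, 214.06521739130434) ((360.5, 214.5), (7.0, 13.0), 90.0) [0.62145405 0.10408647 0.1       ]
top max() iterable argument is empty
```

View pics/d1.png

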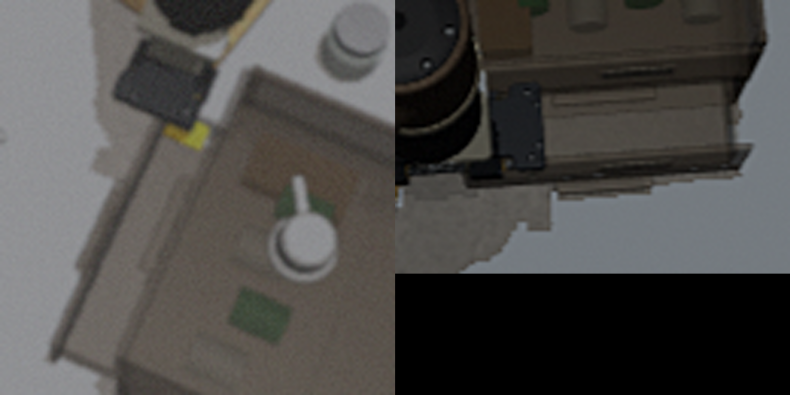

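Picture shows gripper body beside the upper front (right half, end at (545,125)), gap widened by ~13 mm (front corner (750,147)), pad partly visible at left (187,135).

Call:
step_arm:
  plan:
    - [-0.02, 0, 0, 0, 87]
    - [-0.04, 0.004, 0, 0, 87]
    - [-0.048, 0.004, 0, 0, 87]
    - [-0.048, 0.004, 0, 0, 87]
    - [-0.048, 0.004, 0, 0, 87]
    - [-0.048, 0.004, 0, 0, 87]

```text
time_s: 4.95
tcp_pos: [0.6024, 0.1626, 0.1589]
eef_rot: [-180.0, -0.0, -176.8]
contact_force: [0.1, 0.3, 0.4]
gripper_width: 0.0864
gripper_force: 0.0
```

Call:
step_arm:
  plan:
    - [0, 0, 0.04, 0, 87]
    - [0, 0, 0.08, 0, 87]
    - [0, 0, 0.12, 0, 87]
    - [0, 0, 0.15, 0, 87]
    - [0, 0, 0.165, 0, 87]
    - [0, 0, 0.165, 0, 87]

```text
time_s: 5.45
tcp_pos: [0.6024, 0.1627, 0.1166]
eef_rot: [-180.0, -0.0, -176.8]
contact_force: [2.1, 0.4, -1.1]
gripper_width: 0.0873
gripper_force: 0.9
```

Call:
step_arm:
  plan:
    - [0, 0, 0.02, 0, 87]
    - [0, 0, 0.035, 0, 87]
    - [0, 0, 0.05, 0, 87]
    - [0, 0, 0.05, 0, 87]

```text
time_s: 5.78
tcp_pos: [0.6028, 0.163, 0.1052]
eef_rot: [180.0, 0.0, -176.8]
contact_force: [1.6, 0.7, 1.6]
gripper_width: 0.087
gripper_force: 1.3
```

Call:
step_arm:
  plan:
    - [0, 0, 0.015, 0, 87]
    - [0, 0, 0.03, 0, 87]
    - [0, 0, 0.042, 0, 87]
    - [0, 0, 0.042, 0, 87]

```text
time_s: 6.12
tcp_pos: [0.6022, 0.1628, 0.0942]
eef_rot: [-180.0, -0.0, -176.8]
contact_force: [0.6, 0.3, 3.7]
gripper_width: 0.0868
gripper_force: 2.0
```

Call:
step_arm:
  plan:
    - [0, 0, 0.01, 0, 87]
    - [0.02, 0, 0.01, 0, 87]
    - [0.04, 0, 0.01, 0, 87]
    - [0.06, 0, 0.01, 0, 87]
    - [0.08, 0, 0.01, 0, 87]
    - [0.08, 0, 0.01, 0, 87]

```text
time_s: 6.62
tcp_pos: [0.5811, 0.1616, 0.0925]
eef_rot: [180.0, -0.0, -176.8]
contact_force: [-1.1, 0.6, 3.8]
gripper_width: 0.0871
gripper_force: 2.0
```

Call:
step_arm:
  plan:
    - [0.04, 0, 0, 0, 87]
    - [0.08, 0, 0, 0, 87]
    - [0.12, 0, 0, 0, 87]
    - [0.16, 0, 0, 0, 87]
    - [0.2, 0, 0, 0, 87]
    - [0.24, 0, 0, 0, 87]
    - [0.28, 0, 0, 0, 87]
    - [0.32, 0, 0, 0, 87]
    - [0.33, 0, 0, 0, 87]
    - [0.33, 0, 0, 0, 87]

```text
time_s: 7.45
tcp_pos: [0.4984, 0.1568, 0.0922]
eef_rot: [-180.0, -0.1, -176.8]
contact_force: [-1.2, 1.1, 3.9]
gripper_width: 0.0871
gripper_force: 2.0
```

Call:
step_arm:
  plan:
    - [0, 0, -0.15, 0, 87]
    - [0, 0, -0.3, 0, 87]
    - [0, 0, -0.45, 0.1, 87]
    - [0.1, 0.2, -0.45, 0.235, 87]
    - [0.34, 0.7, -0.45, 0.235, 87]
    - [0.34, 0.7, -0.45, 0.235, 87]
    - [0.34, 0.7, -0.45, 0.235, 87]
    - [0.34, 0.7, -0.45, 0.235, 87]
    - [0.34, 0.7, -0.45, 0.235, 87]
    - [0.34, 0.7, -0.45, 0.235, 87]

```text
time_s: 8.28
tcp_pos: [0.404, 0.3277, 0.2036]
eef_rot: [-179.9, -0.1, 169.2]
contact_force: [0.5, -0.8, -0.2]
gripper_width: 0.0871
gripper_force: 0.0
```

```bash
python3 - <<'E'
from h import *
t=eyes.capture('top');s=eyes.capture('scene')
cv2.imwrite('pics/e1.png',np.hstack([cv2.resize(t[100:275,190:415],None,fx=1.75,fy=1.75,interpolation=2),cv2.resize(s[80:255,260:485],None,fx=1.75,fy=1.75,interpolation=2)])[:,:,::-1])
st=r.get_state();print(st['tcp_pos'],st['eef_rot'],st['gripper_width'])
p={}
for n,im,bx in(('scene',s,(300,170,390,260)),('top',t,(285,135,350,200))):
    c,rc,_=blob(n,im,(22,120,80),(35,255,255),bx);print(n,'pad',c,rc,plane(n,c,.1));p[n]=c
print(tri(p['scene'],p['top']))
# knob black pixels in top/scene
E
```

```text
[0.40504858 0.32626424 0.2039339 ] [-1.79881656e+02 -6.56967371e-02  1.69089242e+02] 0.0867138247297172
scene pad (327.89285714285717, 198.28095238095239) ((327.8000183105469, 198.4000244140625), (11.627553939819336, 7.155416965484619), 26.56505012512207) [0.51026256 0.10144852 0.1       ]
top pad (315.51971326164875, 189.60752688172042) ((315.6219482421875, 189.59756469726562), (13.030921936035156, 8.613659858703613), 83.6598129272461) [0.51362097 0.10356607 0.1       ]
(array([0.51190752, 0.10209682, 0.10270001]), np.float64(0.0038018413977109343))
```

View pics/e1.png

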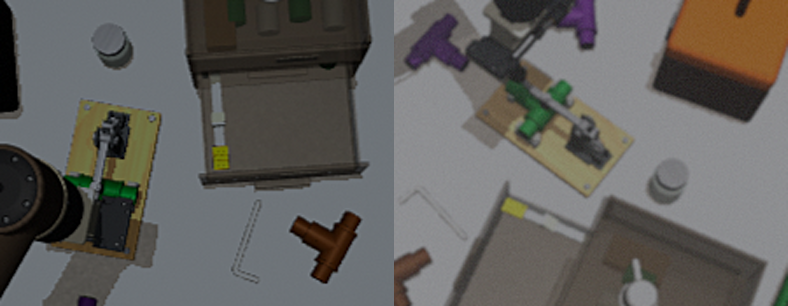

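Drawer now ~0.168 open (pad at left crop (222,158)), jig under the gripper; hex key clear of the front. Descend on the knob.

Call:
step_arm:
  plan:
    - [0, 0, 0.15, 0, 87]
    - [0, 0, 0.3, 0, 87]
    - [0, 0, 0.37, 0, 87]
    - [0, 0, 0.38, 0, 87]
    - [0, 0, 0.38, 0, 30]
    - [0, 0, 0.38, 0, 20]
    - [0, 0, 0.38, 0, 20]
    - [0, 0, 0.38, 0, 20]
    - [0, 0, 0.38, 0, 20]
    - [0, 0, 0.38, 0, 20]
    - [0, 0, 0.38, 0, 20]
    - [0, 0, 0.38, 0, 20]
  newtons: 20

```text
time_s: 9.38
tcp_pos: [0.4055, 0.3272, 0.1101]
eef_rot: [180.0, 0.0, 169.1]
contact_force: [-0.6, -0.6, -0.4]
gripper_width: 0.0393
gripper_force: 0.0
```

Call:
step_arm:
  plan:
    - [0, 0, 0, 0, 20]
    - [0, 0, 0, 0, 20]
    - [0, 0, 0, 0, 20]
    - [-0.003, 0, -0.03, 0, 20]
    - [-0.01, 0, -0.06, 0, 20]
    - [-0.02, 0, -0.1, 0, 20]
    - [-0.041, 0, -0.152, 0, 20]
    - [-0.041, 0, -0.152, 0, 20]

```text
time_s: 10.05
tcp_pos: [0.4159, 0.3252, 0.1497]
eef_rot: [180.0, -0.0, 169.1]
contact_force: [-2.6, 1.6, -4.9]
gripper_width: 0.0305
gripper_force: 20.0
```

Call:
step_arm:
  plan:
    - [-0.035, 0, -0.071, 0, 20]
    - [-0.079, 0, -0.137, 0, 20]
    - [-0.132, 0, -0.196, 0, 20]
    - [-0.191, 0, -0.249, 0, 20]
    - [-0.257, 0, -0.292, 0, 20]
    - [-0.328, 0, -0.327, 0, 20]
    - [-0.388, 0, -0.348, 0, 20]
    - [-0.45, 0, -0.363, 0, 20]
    - [-0.45, 0, -0.363, 0, 20]
    - [-0.45, 0, -0.363, 0, 20]

```text
time_s: 10.88
tcp_pos: [0.528, 0.3041, 0.2406]
eef_rot: [179.9, 0.2, 169.0]
contact_force: [0.2, 1.4, 7.2]
gripper_width: 0.0309
gripper_force: 20.0
```

Call:
step_arm:
  plan:
    - [0, 0, 0, 0, 87]
    - [0, 0, 0, 0, 87]
    - [0, 0, 0, 0, 87]
    - [0, 0, 0, 0, 87]
    - [0, 0, 0, 0, 87]
    - [0.1, 0, 0, 0, 87]
    - [0.25, 0, 0, 0, 70]
    - [0.41, 0, 0, 0, 62]
    - [0.41, 0, 0.2, 0, 62]
    - [0.41, 0, 0.3, 0, 62]
    - [0.41, 0, 0.3, 0, 62]

```text
time_s: 11.8
tcp_pos: [0.422, 0.3207, 0.1582]
eef_rot: [-179.6, -0.3, 169.1]
contact_force: [-0.9, -1.5, -0.5]
gripper_width: 0.0619
gripper_force: 0.0
```

```bash
python3 - <<'E'
from h import *
t=eyes.capture('top');s=eyes.capture('scene')
cv2.imwrite('pics/f1.png',np.hstack([cv2.resize(t[130:270,190:330],None,fx=2.8,fy=2.8,interpolation=2),cv2.resize(s[90:230,290:430],None,fx=2.8,fy=2.8,interpolation=2)])[:,:,::-1])
st=r.get_state();print(st['tcp_pos'],st['eef_rot'],st['gripper_width'],st['contact_force'])
E
```

```text
[0.42529488 0.32289302 0.16356103] [-1.79850608e+02 -2.07985236e-02  1.69122693e+02] 0.06216937127954286 [0.23792947 1.35273155 0.91314453]
```

View pics/f1.png

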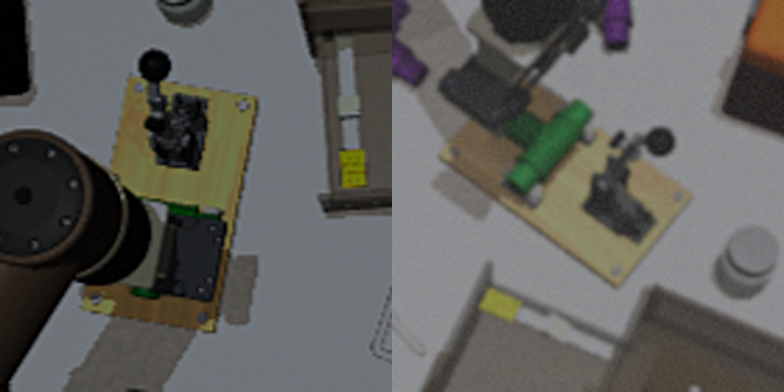

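The clamp arm stands up (knob at left crop (155,65)) and the tee rests in the cradles under the gripper. Descend and grip.

Call:
step_arm:
  plan:
    - [0, 0, 0.15, 0, 62]
    - [0, 0, 0.3, 0, 62]
    - [0, 0, 0.4, 0, 62]
    - [0, 0, 0.45, 0, 62]
    - [0, 0, 0.45, 0, 62]
    - [0, 0, 0.45, 0, 30]
    - [0, 0, 0.45, 0, 30]
    - [0, 0, 0.45, 0, 30]
    - [0, 0, 0.45, 0, 30]
    - [0, 0, 0.45, 0, 30]
    - [0, 0, 0.45, 0, 30]
  newtons: 30

```text
time_s: 12.82
tcp_pos: [0.4262, 0.3241, 0.0527]
eef_rot: [179.9, 0.1, 169.1]
contact_force: [-0.5, -0.0, 7.8]
gripper_width: 0.0412
gripper_force: 30.0
```

Call:
step_arm:
  plan:
    - [0, 0, -0.05, 0, 30]
    - [0, 0, -0.15, 0, 30]
    - [0, 0, -0.3, 0, 30]
    - [0, 0, -0.45, 0, 30]
    - [0, 0, -0.5, 0, 30]
    - [0, 0, -0.5, 0, 30]

```text
time_s: 13.32
tcp_pos: [0.4268, 0.3251, 0.1808]
eef_rot: [179.6, 0.2, 169.1]
contact_force: [0.4, 0.0, -2.6]
gripper_width: 0.0411
gripper_force: 30.0
```

Call:
step_arm:
  plan:
    - [0, -0.15, 0, 0, 30]
    - [-0.1, -0.3, 0, 0, 30]
    - [-0.2, -0.45, 0, -0.05, 30]
    - [-0.3, -0.6, 0, -0.1, 30]
    - [-0.4, -0.75, 0, -0.15, 30]
    - [-0.5, -0.9, 0, -0.2, 30]
    - [-0.6, -1, 0, -0.234, 30]
    - [-0.65, -1, 0, -0.234, 30]
    - [-0.65, -1, 0, -0.234, 30]
    - [-0.65, -1, 0, -0.234, 30]

```text
time_s: 14.15
tcp_pos: [0.5373, 0.0457, 0.1747]
eef_rot: [-180.0, -0.1, -177.1]
contact_force: [-1.9, 0.4, -2.2]
gripper_width: 0.0415
gripper_force: 30.0
```

Call:
step_arm:
  plan:
    - [-0.04, -0.15, 0, 0, 30]
    - [-0.083, -0.266, 0, 0, 30]
    - [-0.083, -0.266, 0, 0, 30]
    - [-0.083, -0.266, 0, 0, 30]
    - [-0.083, -0.266, 0.1, 0, 30]
    - [-0.083, -0.266, 0.2, 0, 30]
    - [-0.083, -0.266, 0.2, 0, 30]

```text
time_s: 14.73
tcp_pos: [0.5581, -0.0174, 0.1216]
eef_rot: [-180.0, -0.4, -176.9]
contact_force: [-2.0, -0.2, -1.7]
gripper_width: 0.0417
gripper_force: 30.0
```

```bash
python3 - <<'E'
from h import *
t=eyes.capture('top');s=eyes.capture('scene')
cv2.imwrite('pics/g1.png',np.hstack([cv2.resize(t[80:220,280:420],None,fx=2.8,fy=2.8,interpolation=2),cv2.resize(s[150:290,300:440],None,fx=2.8,fy=2.8,interpolation=2)])[:,:,::-1])
st=r.get_state();print(st['tcp_pos'],st['eef_rot'],st['gripper_width'],st['contact_force'])
E
```

```text
[ 0.56098466 -0.01740307  0.12576535] [-1.79959630e+02 -1.34410612e-01 -1.76785614e+02] 0.04147728286175077 [ 0.48570148  0.21662293 -0.66571469]
```

View pics/g1.png

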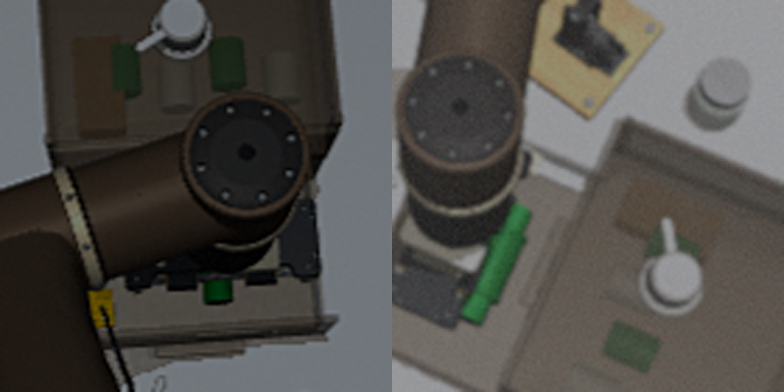

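Tee is level in the gripper, inside the drawer area (right crop (500,265)), branch behind the front plate. Lower.

Call:
step_arm:
  plan:
    - [0, 0, 0.07, 0, 30]
    - [0, 0, 0.14, 0, 30]
    - [0, 0, 0.21, 0, 30]
    - [0, 0, 0.28, 0, 30]
    - [0, 0, 0.33, 0, 30]
    - [0, 0, 0.34, 0, 30]
    - [0, 0, 0.34, 0, 30]

```text
time_s: 15.42
tcp_pos: [0.5623, -0.0176, 0.0418]
eef_rot: [-180.0, 0.0, -176.8]
contact_force: [-0.1, 1.5, -2.5]
gripper_width: 0.0408
gripper_force: 30.0
```

Call:
step_arm:
  plan:
    - [0, 0, 0.008, 0, 30]
    - [0, 0, 0.016, 0, 30]
    - [0, 0, 0.02, 0, 30]
    - [0, 0, 0.02, 0, 30]

```text
time_s: 15.75
tcp_pos: [0.5622, -0.0181, 0.0366]
eef_rot: [180.0, 0.0, -176.9]
contact_force: [-0.1, 0.1, -1.0]
gripper_width: 0.0412
gripper_force: 30.0
```

Call:
step_arm:
  plan:
    - [0, 0, 0.006, 0, 30]
    - [0, 0, 0.01, 0, 30]
    - [0, 0, 0.01, 0, 30]

```text
time_s: 16.0
tcp_pos: [0.5622, -0.0182, 0.0338]
eef_rot: [-180.0, 0.0, -176.9]
contact_force: [0.0, 0.8, -0.4]
gripper_width: 0.0413
gripper_force: 30.0
```

Call:
step_arm:
  plan:
    - [0, 0, 0.006, 0, 30]
    - [0, 0, 0.01, 0, 30]
    - [0, 0, 0.01, 0, 30]

```text
time_s: 16.25
tcp_pos: [0.5649, -0.018, 0.0336]
eef_rot: [-180.0, 0.3, -176.8]
contact_force: [-0.1, -2.3, 15.0]
gripper_width: 0.0415
gripper_force: 30.0
```

Call:
step_arm:
  plan:
    - [0, 0, -0.007, 0, 41]
    - [0, 0, -0.007, 0, 41]
    - [0, 0, -0.007, 0, 45]
    - [0, 0, -0.007, 0, 52]
    - [0, 0, -0.007, 0, 62]
    - [0, 0, -0.007, 0, 62]
    - [0, 0, -0.007, 0, 62]

```text
time_s: 16.83
tcp_pos: [0.5617, -0.0183, 0.0325]
eef_rot: [-180.0, -0.0, -176.9]
contact_force: [-0.4, 0.5, 0.7]
gripper_width: 0.0612
gripper_force: 0.0
```

Call:
step_arm:
  plan:
    - [0, 0, -0.05, 0, 62]
    - [0, 0, -0.15, 0, 62]
    - [0, 0, -0.3, 0, 62]
    - [0, 0, -0.45, 0, 62]
    - [0, 0, -0.55, 0, 40]
    - [0, 0, -0.55, 0, 20]
    - [0.3, 0, -0.55, 0, 0]
    - [0.5, 0, -0.55, 0, 0]
    - [0.5, 0, -0.55, 0, 0]

```text
time_s: 17.58
tcp_pos: [0.4354, -0.0254, 0.1693]
eef_rot: [-180.0, -0.1, -176.9]
contact_force: [-0.3, 0.9, 1.5]
gripper_width: 0.0346
gripper_force: 0.0
```

```bash
python3 - <<'E'
from h import *
t=eyes.capture('top');s=eyes.capture('scene');p={}
for n,im,bx in(('scene',s,(310,180,420,300)),('top',t,(300,135,400,200))):
    c,rc,k=blob(n,im,(50,100,30),(75,255,255),bx);print(n,c,rc,plane(n,c,.045));p[n]=c
print(tri(p['scene'],p['top']))
E
```

```text
scene (331.39493670886077, 248.82165963431783) ((326.4830017089844, 246.2861328125), (33.37184143066406, 41.62166213989258), 25.201122283935547) [ 0.58697654 -0.02025636  0.045     ]
top (353.61337868480723, 164.10166288737716) ((354.74578857421875, 167.3264617919922), (20.791107177734375, 41.625526428222656), 85.03025817871094) [ 0.59995109 -0.01414041  0.045     ]
(array([ 0.59257005, -0.01823091,  0.05955283]), np.float64(0.013110567100018318))
```

Call:
step_arm:
  plan:
    - [0, 0, 0.15, 0, 0]
    - [0, 0, 0.3, 0, 0]
    - [0, 0, 0.376, 0, 0]
    - [0, 0, 0.376, 0, 0]
    - [-0.03, 0, 0.376, 0, 0]
    - [-0.07, 0, 0.376, 0, 0]
    - [-0.1, 0, 0.376, 0, 0]
    - [-0.14, 0, 0.376, 0, 0]
    - [-0.18, 0, 0.376, 0, 0]
    - [-0.22, 0, 0.376, 0, 0]
    - [-0.26, 0, 0.376, 0, 0]
    - [-0.3, 0, 0.376, 0, 0]

```text
time_s: 18.68
tcp_pos: [0.513, -0.021, 0.0764]
eef_rot: [-180.0, -0.0, -176.9]
contact_force: [-1.9, -0.1, 1.9]
gripper_width: 0.0003
gripper_force: 1.1
```

Call:
step_arm:
  plan:
    - [-0.04, 0, 0, 0, 0]
    - [-0.08, 0, 0, 0, 0]
    - [-0.12, 0, 0, 0, 0]
    - [-0.16, 0, 0, 0, 0]
    - [-0.2, 0, 0, 0, 0]
    - [-0.24, 0, 0, 0, 0]
    - [-0.28, 0, 0, 0, 0]
    - [-0.28, 0, 0, 0, 0]

```text
time_s: 19.35
tcp_pos: [0.5833, -0.0171, 0.0759]
eef_rot: [-180.0, -0.0, -176.9]
contact_force: [-0.7, -0.2, 0.1]
gripper_width: 0.0004
gripper_force: 0.6
```

```bash
python3 -c "
from plant import r
print(r.get_state()['joints'])"
```

```text
[ 1.75197896e+01  2.10447625e+01 -2.26641322e+01  1.52764987e-02
 -4.63086625e+01 -1.04394129e+02]
```

Call:
step_arm:
  plan:
    - [0.1, 0, 0, 0, 0]
    - [0.2, 0, -0.1, 0, 0]
    - [0.3, 0.1, -0.2, 0.1, 0]
    - [0.47, 0.3, -0.3, 0.2, 0]
    - [0.47, 0.45, -0.3, 0.32, 0]
    - [0.47, 0.45, -0.3, 0.44, 0]
    - [0.47, 0.45, -0.3, 0.56, 0]
    - [0.47, 0.45, -0.3, 0.68, 0]
    - [0.47, 0.45, -0.3, 0.75, 0]
    - [0.47, 0.45, -0.3, 0.75, 0]
    - [0.47, 0.45, -0.3, 0.75, 0]
    - [0.47, 0.45, -0.3, 0.75, 0]

```text
time_s: 20.35
tcp_pos: [0.4589, 0.0889, 0.1514]
eef_rot: [180.0, 0.0, 138.3]
contact_force: [-0.7, -0.2, 0.4]
gripper_width: 0.0007
gripper_force: 0.0
```

Call:
step_arm:
  plan:
    - [0, 0, 0, -1, 0]
    - [0, 0, 0, -1, 0]
    - [0, 0, 0, -1, 0]
    - [0, 0, 0, -1, 0]
    - [0, 0, 0, -1, 0]
    - [0, 0, 0, -1, 0]
    - [0, 0, 0, -1, 0]
    - [0, 0, 0, -1, 0]
    - [0, 0, 0, -1, 0]
    - [0, 0, 0, -1, 0]

```text
time_s: 21.18
tcp_pos: [0.4587, 0.0886, 0.1513]
eef_rot: [180.0, 0.0, -161.6]
contact_force: [-0.0, 0.3, 0.8]
gripper_width: 0.0001
gripper_force: 0.0
```

Call:
step_arm:
  plan:
    - [0, 0, 0, -1, 0]
    - [0, 0, 0, -1, 0]
    - [0, 0, 0, -1, 0]
    - [0, 0, 0, -1, 0]
    - [0, 0, 0, -1, 0]
    - [0, 0, 0, -1, 0]
    - [0, 0, 0, -1, 0]
    - [0, 0, 0, -1, 0]
    - [0, 0, 0, -1, 0]
    - [0, 0, 0, -1, 0]

```text
time_s: 22.02
tcp_pos: [0.4586, 0.0887, 0.1513]
eef_rot: [-180.0, 0.0, -101.8]
contact_force: [1.3, 0.1, 0.2]
gripper_width: 0.0005
gripper_force: 0.0
```

Call:
step_arm:
  plan:
    - [0, 0, 0, -0.1, 0]
    - [0, 0, 0, -0.2, 0]
    - [0, 0, 0, -0.248, 0]
    - [0, 0, 0, -0.248, 0]
    - [0, 0, 0, -0.248, 0]

```text
time_s: 22.43
tcp_pos: [0.4585, 0.0887, 0.1513]
eef_rot: [180.0, -0.0, -87.2]
contact_force: [0.5, -0.5, 0.9]
gripper_width: 0.0005
gripper_force: 0.0
```

Call:
step_arm:
  plan:
    - [0, 0, 0.15, -0.006, 0]
    - [0, 0, 0.3, -0.006, 0]
    - [0, 0, 0.433, -0.006, 0]
    - [0, 0, 0.433, -0.006, 0]
    - [0, -0.04, 0.433, -0.006, 0]
    - [0, -0.08, 0.433, -0.006, 0]
    - [0, -0.11, 0.433, -0.006, 0]
    - [0, -0.14, 0.433, -0.006, 0]
    - [0, -0.16, 0.433, -0.006, 0]
    - [0, -0.16, 0.433, -0.006, 0]

```text
time_s: 23.27
tcp_pos: [0.5001, 0.0912, 0.044]
eef_rot: [-179.9, 0.1, -86.7]
contact_force: [-0.2, -0.1, 0.4]
gripper_width: 0.0006
gripper_force: 0.0
```

Call:
step_arm:
  plan:
    - [0, -0.03, 0, 0, 0]
    - [0, -0.06, 0, 0, 0]
    - [0, -0.09, 0, 0, 0]
    - [0, -0.12, 0, 0, 0]
    - [0, -0.12, 0, 0, 0]

```text
time_s: 23.68
tcp_pos: [0.5304, 0.0931, 0.0431]
eef_rot: [-179.9, 0.0, -86.6]
contact_force: [0.2, 0.6, 0.2]
gripper_width: 0.0002
gripper_force: 0.0
```

```bash
python3 - <<'E'
from h import *
t=eyes.capture('top');s=eyes.capture('scene')
cv2.imwrite('pics/i1.png',np.hstack([cv2.resize(t[80:220,280:420],None,fx=2.8,fy=2.8,interpolation=2),cv2.resize(s[150:290,300:440],None,fx=2.8,fy=2.8,interpolation=2)])[:,:,::-1])
st=r.get_state();print(st['tcp_pos'],st['eef_rot'],st['contact_force'])
E
```

```text
[0.528978   0.09277708 0.0429334 ] [-1.79975330e+02  6.11372231e-03 -8.66404188e+01] [ 0.81896709  1.14476141 -0.8048757 ]
```

View pics/i1.png

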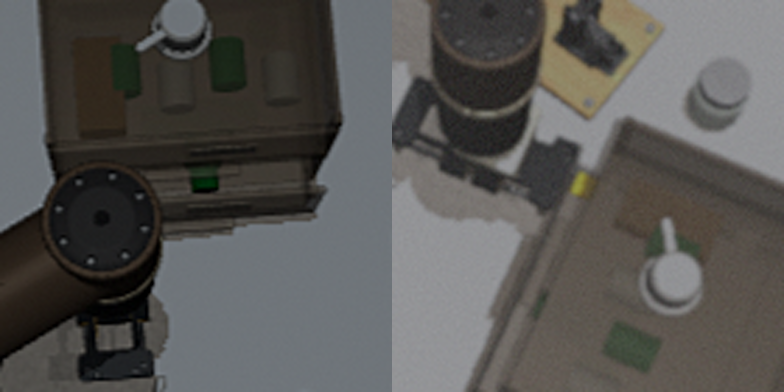

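The picture shows the drawer has moved in with the body end (front corner at left crop (327,187) → opening ≈ 0.03). Continue.

Call:
step_arm:
  plan:
    - [0, -0.02, 0, 0, 0]
    - [0, -0.04, 0, 0, 0]
    - [0, -0.06, 0, 0, 0]
    - [0, -0.08, 0, 0, 0]
    - [0, -0.08, 0, 0, 0]

```text
time_s: 24.2
tcp_pos: [0.5498, 0.0941, 0.0432]
eef_rot: [-179.9, 0.0, -86.6]
contact_force: [0.6, 0.3, 0.6]
gripper_width: 0.0002
gripper_force: 0.0
```

Call:
step_arm:
  plan:
    - [0, -0.012, 0, 0, 0]
    - [0, -0.024, 0, 0, 0]
    - [0, -0.024, 0, 0, 0]

```text
time_s: 24.45
tcp_pos: [0.5546, 0.0942, 0.043]
eef_rot: [180.0, -0.0, -86.6]
contact_force: [0.0, -1.1, 0.3]
gripper_width: 0.0002
gripper_force: 0.0
```

Call:
step_arm:
  plan:
    - [0, -0.008, 0, 0, 0]
    - [0, -0.016, 0, 0, 0]
    - [0, -0.016, 0, 0, 0]

```text
time_s: 24.7
tcp_pos: [0.5541, 0.0931, 0.0418]
eef_rot: [179.6, -0.1, -86.7]
contact_force: [-15.1, 1.0, 4.0]
gripper_width: 0.0003
gripper_force: 0.0
```

Call:
step_arm:
  plan:
    - [0, 0.1, 0, 0, 0]
    - [0, 0.2, 0, 0, 0]
    - [0, 0.3, -0.1, 0, 0]
    - [0.1, 0.4, -0.3, 0, 0]
    - [-0.3, 0.4, -0.5, 0, 0]
    - [-0.6, 0.4, -0.5, 0, 0]
    - [-0.6, 0.4, -0.5, 0, 0]
    - [-0.6, 0.4, -0.5, 0, 0]

```text
time_s: 25.37
tcp_pos: [0.4511, 0.226, 0.1656]
eef_rot: [-179.9, 0.1, -86.7]
contact_force: [0.7, 0.4, -0.4]
gripper_width: 0.0008
gripper_force: 0.0
```

```bash
python3 - <<'E'
from h import *
t=eyes.capture('top');s=eyes.capture('scene')
cv2.imwrite('pics/j1.png',np.hstack([cv2.resize(t[25:275,200:410],None,fx=1.9,fy=1.9,interpolation=2),cv2.resize(s[90:340,290:500],None,fx=1.9,fy=1.9,interpolation=2)])[:,:,::-1])
p={}
for n,im,bx in(('scene',s,(330,180,430,260)),('top',t,(285,100,350,200))):
    try: c,rc,_=blob(n,im,(20,90,50),(35,255,255),bx);print(n,'pad',c,plane(n,c,.1));p[n]=c
    except Exception as e: print(n,e)
if len(p)==2: print(tri(p['scene'],p['top']))
print(r.get_state()['tcp_pos'])
E
```

```text
scene max() iterable argument is empty
top max() iterable argument is empty
[0.45263924 0.23008506 0.16661771]
```

View pics/j1.png

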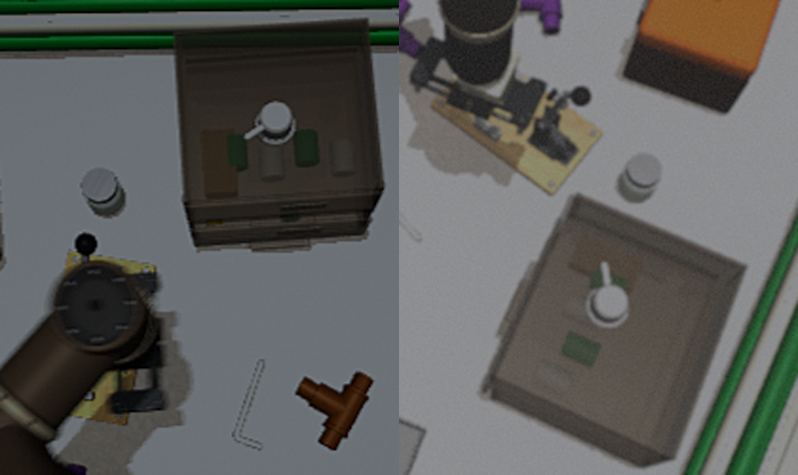

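```bash
python3 - <<'E'
from h import *
c,s=np.cos(np.radians(3.15)),np.sin(np.radians(3.15))
W=lambda x,y,z:(.792+c*x-s*y,.0132+s*x+c*y,z)
f=lambda n,p,ox,oy:tuple(np.round((np.array(proj(n,p))-[ox,oy])*1.9+[0 if n=='top' else 399,0]))
for o in(0,.01,.02,.03):
    for nm,p in(('lip',(-.154-o,0,.026)),('botL',(-.138-o,.144,.006)),('botR',(-.138-o,-.144,.006)),('topL',(-.138-o,.144,.11)),('topR',(-.138-o,-.144,.11))):
        print(o,nm,f('top',W(*p),200,25),f('scene',W(*p),290,90))
E
```

```text
0 lip (np.float64(279.0), np.float64(244.0)) (np.float64(513.0), np.float64(306.0))
0 botL (np.float64(193.0), np.float64(243.0)) (np.float64(555.0), np.float64(236.0))
0 botR (np.float64(364.0), np.float64(231.0)) (np.float64(485.0), np.float64(393.0))
0 topL (np.float64(189.0), np.float64(229.0)) (np.float64(562.0), np.float64(217.0))
0 topR (np.float64(372.0), np.float64(216.0)) (np.float64(486.0), np.float64(384.0))
0.01 lip (np.float64(280.0), np.float64(250.0)) (np.float64(507.0), np.float64(303.0))
0.01 botL (np.float64(193.0), np.float64(249.0)) (np.float64(550.0), np.float64(233.0))
0.01 botR (np.float64(364.0), np.float64(237.0)) (np.float64(479.0), np.float64(391.0))
0.01 topL (np.float64(190.0), np.float64(235.0)) (np.float64(556.0), np.float64(214.0))
0.01 topR (np.float64(372.0), np.float64(222.0)) (np.float64(480.0), np.float64(381.0))
0.02 lip (np.float64(280.0), np.float64(256.0)) (np.float64(501.0), np.float64(300.0))
0.02 botL (np.float64(194.0), np.float64(255.0)) (np.float64(545.0), np.float64(231.0))
0.02 botR (np.float64(365.0), np.float64(243.0)) (np.float64(473.0), np.float64(388.0))
0.02 topL (np.float64(190.0), np.float64(241.0)) (np.float64(550.0), np.float64(212.0))
0.02 topR (np.float64(373.0), np.float64(228.0)) (np.float64(474.0), np.float64(379.0))
0.03 lip (np.float64(281.0), np.float64(262.0)) (np.float64(496.0), np.float64(298.0))
0.03 botL (np.float64(194.0), np.float64(261.0)) (np.float64(539.0), np.float64(228.0))
0.03 botR (np.float64(365.0), np.float64(249.0)) (np.float64(468.0), np.float64(385.0))
0.03 topL (np.float64(190.0), np.float64(247.0)) (np.float64(544.0), np.float64(209.0))
0.03 topR (np.float64(373.0), np.float64(235.0)) (np.float64(468.0), np.float64(376.0))
```

```bash
python3 - <<'E'
from h import *
c,s=np.cos(np.radians(3.15)),np.sin(np.radians(3.15))
t=eyes.capture('top');sc=eyes.capture('scene');cv2.imwrite('pics/top1.png',t[:,:,::-1]);cv2.imwrite('pics/scene1.png',sc[:,:,::-1])
for n,bx in(('top',(290,120,410,180)),('scene',(318,180,410,310))):
  for k in(0,1):
    g=cv2.cvtColor(cv2.imread(f'pics/{n}{k}.png'),cv2.COLOR_BGR2GRAY); x0,y0,x1,y1=bx
    g=cv2.resize(g[y0:y1,x0:x1],None,fx=3,fy=3,interpolation=2)
    print(n,k)
    for l in cv2.createLineSegmentDetector().detect(g)[0][:,0]:
        if np.hypot(l[0]-l[2],l[1]-l[3])<55: continue
        o=[]
        for z in(.006,.026,.11,.15):
          for u,v in((l[0],l[1]),(l[2],l[3])):
            p=plane(n,(u/3+x0-.33,v/3+y0-.33),z)-[.792,.0132,0]; o.append((round(1e3*(p[0]*c+p[1]*s)),round(1e3*(p[1]*c-p[0]*s))))
        if abs(o[0][0]-o[1][0])<8: print(np.round(l/3+[x0,y0,x0,y0]),*o)
E
```

```text
top 0
[392. 163. 304. 169.] (-189, -140) (-189, 141) (-193, -137) (-193, 140) (-209, -125) (-209, 136) (-217, -120) (-217, 135)
[324. 171. 305. 171.] (-200, 79) (-195, 138) (-203, 79) (-199, 137) (-219, 79) (-215, 134) (-227, 79) (-223, 133)
[349. 162. 370. 160.] (-175, -3) (-175, -71) (-179, -2) (-179, -69) (-197, 3) (-197, -61) (-205, 5) (-205, -57)
[348. 134. 371. 132.] (-85, -7) (-85, -82) (-90, -6) (-90, -80) (-112, -1) (-112, -71) (-123, 1) (-123, -67)
[371. 138. 321. 142.] (-104, -81) (-104, 80) (-109, -79) (-109, 80) (-130, -70) (-131, 80) (-140, -66) (-141, 80)
[331. 160. 388. 156.] (-167, 51) (-167, -129) (-171, 52) (-171, -126) (-189, 53) (-189, -115) (-197, 54) (-197, -109)
top 1
[355. 151. 304. 155.] (-143, -25) (-142, 139) (-147, -24) (-147, 138) (-166, -18) (-166, 135) (-175, -16) (-175, 133)
[391. 149. 355. 151.] (-142, -142) (-142, -27) (-147, -139) (-147, -25) (-166, -127) (-166, -19) (-175, -121) (-175, -17)
[333. 155. 361. 153.] (-151, 45) (-151, -45) (-156, 45) (-156, -43) (-174, 47) (-174, -36) (-183, 48) (-183, -33)
[348. 134. 371. 132.] (-85, -8) (-85, -82) (-
[... 653 characters left out ...]
0. 231.] (-210, -46) (-209, 52) (-208, -50) (-208, 47) (-202, -66) (-201, 25) (-198, -73) (-198, 15)
[372. 209. 380. 192.] (-145, 160) (-147, 223) (-145, 153) (-146, 216) (-142, 126) (-143, 185) (-140, 113) (-141, 170)
[333. 266. 324. 285.] (-185, -60) (-184, -124) (-184, -63) (-183, -127) (-178, -78) (-177, -139) (-176, -86) (-175, -144)
[356. 216. 333. 266.] (-185, 115) (-185, -59) (-183, 109) (-184, -63) (-178, 84) (-178, -78) (-175, 72) (-176, -85)
scene 1
[341. 266. 354. 237.] (-163, -50) (-163, 52) (-162, -54) (-162, 47) (-158, -69) (-158, 26) (-156, -77) (-156, 15)
[336. 287. 344. 267.] (-150, -115) (-151, -49) (-149, -118) (-150, -52) (-146, -130) (-147, -68) (-144, -135) (-145, -76)
```

Travel since the start measures only ~46 mm of ~51, so the drawer is still about 4–5 mm open. Push again with the body lower.

Call:
step_arm:
  plan:
    - [0.15, 0, 0, 0, 0]
    - [0.3, 0, 0, 0, 0]
    - [0.45, -0.1, 0, 0, 0]
    - [0.57, -0.217, 0.1, 0, 0]
    - [0.57, -0.217, 0.25, 0, 0]
    - [0.57, -0.217, 0.4, 0, 0]
    - [0.57, -0.217, 0.5, 0, 0]
    - [0.57, -0.217, 0.57, 0, 0]
    - [0.57, -0.217, 0.57, 0, 0]
    - [0.57, -0.217, 0.57, 0, 0]

```text
time_s: 26.4
tcp_pos: [0.5128, 0.0839, 0.0204]
eef_rot: [179.9, -0.1, -86.7]
contact_force: [-0.1, 0.2, 0.3]
gripper_width: 0.0002
gripper_force: 0.0
```

Call:
step_arm:
  plan:
    - [0, -0.03, 0, 0, 0]
    - [0, -0.06, 0, 0, 0]
    - [0, -0.09, 0, 0, 0]
    - [0, -0.11, 0, 0, 0]
    - [0, -0.125, 0, 0, 0]
    - [0, -0.125, 0, 0, 0]

```text
time_s: 26.9
tcp_pos: [0.5459, 0.0873, 0.0215]
eef_rot: [-179.9, 0.0, -86.6]
contact_force: [1.1, -0.1, -0.2]
gripper_width: 0.0002
gripper_force: 0.0
```

Call:
step_arm:
  plan:
    - [-0.03, 0, 0, 0, 0]
    - [-0.03, -0.012, 0, 0, 0]
    - [-0.03, -0.024, 0, 0, 0]
    - [-0.03, -0.032, 0, 0, 0]
    - [-0.03, -0.032, 0, 0, 0]

```text
time_s: 27.32
tcp_pos: [0.5525, 0.0951, 0.0211]
eef_rot: [180.0, -0.0, -86.6]
contact_force: [-0.3, -0.3, 0.3]
gripper_width: 0.0007
gripper_force: 0.0
```

Call:
step_arm:
  plan:
    - [0, -0.006, 0, 0, 0]
    - [0, -0.012, 0, 0, 0]
    - [0, -0.012, 0, 0, 0]

```text
time_s: 27.57
tcp_pos: [0.5545, 0.0948, 0.0208]
eef_rot: [179.9, -0.0, -86.7]
contact_force: [-3.8, 1.3, -0.0]
gripper_width: 0.0004
gripper_force: 0.0
```

Call:
step_arm:
  plan:
    - [0, -0.006, 0, 0, 0]
    - [0, -0.008, 0, 0, 0]
    - [0, -0.008, 0, 0, 0]

```text
time_s: 27.82
tcp_pos: [0.5543, 0.0942, 0.0203]
eef_rot: [179.7, -0.1, -86.7]
contact_force: [-11.1, 1.7, 2.3]
gripper_width: 0.0001
gripper_force: 0.0
```

```bash
cat > lip.py <<'E'
from h import *
c,s=np.cos(np.radians(3.15)),np.sin(np.radians(3.15))
im={n:eyes.capture(n) for n in('top','scene')}
for n,bx in(('top',(290,140,410,180)),('scene',(318,180,410,310))):
    g=cv2.cvtColor(im[n],cv2.COLOR_RGB2GRAY); x0,y0,x1,y1=bx
    g=cv2.resize(g[y0:y1,x0:x1],None,fx=3,fy=3,interpolation=2)
    for l in cv2.createLineSegmentDetector().detect(g)[0][:,0]:
        if np.hypot(l[0]-l[2],l[1]-l[3])<50: continue
        o=[]
        for z in(.006,.026):
          for u,v in((l[0],l[1]),(l[2],l[3])):
            p=plane(n,(u/3+x0-.33,v/3+y0-.33),z)-[.792,.0132,0]; o.append((round(1e3*(p[0]*c+p[1]*s),1),round(1e3*(p[1]*c-p[0]*s))))
        if abs(o[0][0]-o[1][0])<8 and o[0][0]<-138: print(n,*o)
E
python3 lip.py
```

```text
top (np.float64(-149.1), -49) (np.float64(-148.5), 30) (np.float64(-153.5), -47) (np.float64(-152.9), 30)
top (np.float64(-143.5), 29) (np.float64(-143.5), -27) (np.float64(-148.0), 30) (np.float64(-148.0), -25)
scene (np.float64(-162.5), -20) (np.float64(-160.8), 49) (np.float64(-161.5), -24) (np.float64(-159.8), 44)
```

Call:
step_arm:
  plan:
    - [0, -0.006, 0, 0, 0]
    - [0, -0.01, 0, 0, 0]
    - [0, -0.01, 0, 0, 0]

```text
time_s: 28.17
tcp_pos: [0.554, 0.0936, 0.0196]
eef_rot: [179.4, -0.1, -86.7]
contact_force: [-20.7, 2.2, 6.3]
gripper_width: 0.0002
gripper_force: 0.0
```

```bash
python3 lip.py
```

```text
top (np.float64(-149.1), -48) (np.float64(-148.4), 30) (np.float64(-153.5), -46) (np.float64(-152.8), 30)
top (np.float64(-143.2), 13) (np.float64(-143.7), -49) (np.float64(-147.7), 14) (np.float64(-148.2), -48)
```

Call:
step_arm:
  plan:
    - [0, 0.1, 0, 0, 0]
    - [0, 0.2, 0, 0, 0]
    - [0, 0.3, -0.1, 0, 0]
    - [0.1, 0.4, -0.3, 0, 0]
    - [-0.3, 0.4, -0.5, 0, 0]
    - [-0.6, 0.4, -0.6, 0, 0]
    - [-0.6, 0.4, -0.6, 0, 0]
    - [-0.6, 0.4, -0.6, 0, 0]

```text
time_s: 28.93
tcp_pos: [0.4533, 0.2193, 0.1624]
eef_rot: [-179.9, 0.1, -86.7]
contact_force: [1.1, -0.6, -1.4]
gripper_width: 0.0
gripper_force: 0.0
```

```bash
python3 lip.py; python3 - <<'E'
from h import *
# row profiles: shift between top0/top1-now of the lower-front bottom edge and the fixed upper front, sub-pixel
c,s=np.cos(np.radians(3.15)),np.sin(np.radians(3.15))
W=lambda x,y,z:(.792+c*x-s*y,.0132+s*x+c*y,z)
t=np.mean([eyes.capture('top').astype(float) for _ in range(4)],0).mean(2)
a=cv2.imread('pics/top1.png').astype(float).mean(2)
for im,nm in((a,'push1'),(t,'now')):
    x=np.arange(-.20,-.10,.001); P=[]
    for y in np.arange(-.12,-.07,.004):
        uv=np.array([proj('top',W(q,y,.006)) for q in x],np.float32)
        P.append(cv2.remap(im.astype(np.float32),uv[None,:,0],uv[None,:,1],1)[0])
    p=np.mean(P,0); print(nm,[f'{1e3*q:.0f}:{v:.0f}' for q,v in zip(x[30:80:2],p[30:80:2])])
E
```

```text
top (np.float64(-149.0), -49) (np.float64(-148.5), 44) (np.float64(-153.4), -47) (np.float64(-153.0), 45)
top (np.float64(-164.0), -20) (np.float64(-159.3), 44) (np.float64(-168.2), -18) (np.float64(-163.6), 44)
top (np.float64(-143.4), 47) (np.float64(-143.7), -49) (np.float64(-147.9), 47) (np.float64(-148.2), -48)
push1 ['-170:114', '-168:114', '-166:114', '-164:114', '-162:114', '-160:114', '-158:115', '-156:115', '-154:112', '-152:97', '-150:78', '-148:75', '-146:75', '-144:66', '-142:43', '-140:25', '-138:23', '-136:25', '-134:27', '-132:31', '-130:31', '-128:29', '-126:30', '-124:32', '-122:32']
now ['-170:114', '-168:114', '-166:114', '-164:114', '-162:114', '-160:114', '-158:115', '-156:115', '-154:111', '-152:97', '-150:77', '-148:74', '-146:76', '-144:77', '-142:78', '-140:79', '-138:76', '-136:63', '-134:38', '-132:24', '-130:22', '-128:23', '-126:27', '-124:32', '-122:33']
```

The front edge has now moved in another 8 mm (−142 → −134), about 54.5 mm of total travel from the start. That fits fully shut, and the arm is clear. Handing in.

```bash
python3 -c "
from plant import r,workorder
print(r.get_state()['contact_force']); print(workorder.close_job())"
```

```text
[ 0.46261476 -0.38891858  0.25556147]
the job is handed in; nothing more can be done
None
```

I handed the job in at about 29 s with the green tee laid flat in the lower drawer, the drawer pushed shut and the clamp arm up. Shut is judged from camera measurements (about 54.5 mm of travel from a start 50–60 mm open), and the hand-in gave no verdict.

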